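Reset the tripped breaker under the push-latch flap

TASK

The bench power box has tripped: press the free edge of its black push-latch flap and let go so that it springs open, push the popped-out red reset button underneath all the way in, then push the flap shut and press it again so that it latches closed. It is all pressing and pushing with the fingertips: pick nothing up, and leave the glue bottle, the pine block and the tape measure where they stand.

Things in the scene. Friction and masses are not known exactly. Their poses are not given: they have to be found in the camera images.
- power_box: Yellow box, 200 (x) x 170 (y) x 90 mm high, fixed; origin: centre of its underside, z up, may be turned about z. The black flap covers a bay on its top deck (z = 90 mm): grey walls 18 mm high with inner faces at x = -47 and +47 mm, a 9 mm high sill at y = -36 mm. The deck is clear behind the hinge (y above 35 mm).
- flap_hinge (a point): Middle of the flap's hinge line, at (0, 30, 90) mm in the box's frame; the line runs along the box's x. To close the open flap, push its outer (top) face from the hinge side, over towards box -y and down along the hinge arc (2 to 3 N) right onto its stop, and let go: it stays latched at about 0. Pressing straight down on the raised edge jams at first.
- flap (a joint): Flap angle, rad: 0 latched, 0.96 sprung open (free edge up), -0.07 pressed in on its stop. Push-push latch: pressed by the free edge down to the stop (4 to 5 mm, about 2 N; beyond -0.035) and let go, a damped spring swings it open in about 1 s; pushed shut, pressed to the stop (beyond -0.06) and let go, it latches again. Lesser presses change nothing.
- flap_press (a point): Where to press: on the flap's outer (top) face, middle of its orange strip, 52 mm from the hinge line; moves with the flap (its z: outward normal; its y: towards the hinge). The flap is 110 mm along the hinge and reaches 64 mm from it towards box -y; when latched its flat top is level, 27 mm above the hinge line, 117 mm above the table.
- reset_button (a joint): How far the reset button is pushed in, m: 0 popped out (tripped), 0.007 fully in. It needs about 4 N and stays wherever it is left.
- reset_top (a point): Centre of the flat top of the red reset button, a round button 20 mm across, on the box at box x = 0, y = -15 mm; top 18 mm above the deck when popped out, 11 mm when in. Covered by the flap when that is shut; free from above when it is open.
- glue_bottle: Bystander: white glue bottle with red cap, 56 mm across, 140 mm tall, loose. Origin: centre of its underside.
- pine_block: Bystander: pine block 60 x 45 x 35 mm, loose. Origin: centre of its underside.
- tape_measure: Bystander: orange tape measure 70 x 34 x 62 mm high, loose, upright. Origin: centre of its underside.

How it is judged:
By the outcome, as a careful person would: the job done as asked, in the order asked, and still so for the second after the job is handed in, with the robot touching nothing.
It also fails if it takes over 48 s, if anything falls off the work surface, if the arm or the gripper's body presses on something with over 40 N, if the wrist force passes 120 N, or if a joint passes its speed limit or range.

ROBOT

A 7-joint arm with a two-finger parallel gripper is mounted at the origin on the work surface. World frame = base frame: x ahead of the robot, y to its left, z up, the work surface at z = 0. Lengths are in mm, angles in rad, forces in N, time in s.
With the tool pointing down it reaches from about 425 to 1025 mm from the base axis. Payload 9.4 kg.
Tool frame: the origin (TCP) lies on the centre line of the jaws, within the pads' length; the fingertips stand 14 mm ahead of it and the grasp point (between the pads) lies 5 mm behind it; x points along the fingers, y is the direction in which the jaws open and shut, and the axes are right-handed (so a half turn about x gives the same grasp; the last joint's range is limited). The gripper opens to 85 mm and grips with 20 to 120 N. Pads are 22 mm wide; open, the fingers measure 114 mm over their backs; the gripper's body (76 mm by 85 mm) begins 54 mm behind the grasp point. The pads swing forward as they close: fully open they stand 13 mm farther back than shut.
Start: joints at [-0.077, 0.599, -0.003, 1.599, 0.002, 0.943, -0.08], TCP at [724.999, -0.006, 245.275] pointing down, gripper open.
Joint ranges: [-2.57, 2.57], [-0.35, 1.97], [-1.29, 1.29], [0.11, 2.56], [-1.05, 4.19], [0.11, 1.86], [-2.63, 2.63]. Speed limits (rad/s): [2.22, 2.22, 3.01, 3.01, 3.14, 3.14, 3.14].

INTERFACE

Orientations are given as a 3x3 rotation matrix whose columns are the frame's x, y, z axes.
In Python, from workcell import * gives the robot as it stands. The module is installed in compiled form; this text tells all that it offers.
- The arm moves only by the shell command python3 -m pendant 'ROWS' [FORCE]. ROWS is JSON, a list that holds one entry, the list of rows, each a list of 7 numbers: the finger opening in cm, from 0 to 8.54, then the shift along the tool's x, y, z in cm, then the turn, a rotation vector about the tool's x, y, z in rad. A call has 1 to 20 rows; each row shifts and turns the pose as measured when the row begins, along the tool's axes as they then stand; what a row does not reach is not made up. A row lasts 1/10 s, in which the tool goes at most 50 mm and 8.59 degrees, less where a joint would pass 70% of its speed; a pose out of reach is approached as far as the arm can. A call with a gripper value outside its range is refused whole. The fingers move at their own pace and stop on an object; FORCE is the grip in N (left out, the last holds). Time passes only in rows, so rows that do not move let the fingers close. It gives the time, the measured TCP pose, the force and the opening at its end, in the units of the state.
- observe(): the state, without advancing time (a new reading comes with each control period).
- read_camera(name): name is "scene" or "side" or "wrist"; returns a dict with "img" (480x640x3 uint8, blue, green, red), "fx", "fy", "cx", "cy" (pixels), "rvec" (rotation vector, rad) and "tvec" (3), from world to camera coordinates, as OpenCV has them; the wrist camera has in their place "hand_eye" (4x4, takes a point from camera to tool coordinates, whose origin is the TCP and whose axes are the tool frame's). Camera axes: x right, y down, z forward; pixel columns grow to the right and rows downward; lengths in mm; the calibration is good to about 2 mm. A picture is of the moment at which its call begins: read the wrist's pose just before it. There is no depth.
- close_job(): hands the job in, once; it reports no verdict.
Trained networks look in the newest picture that a camera, given by its name, has taken for a name from the list of things; names that differ only in an ending like _2 or _b are one class to them, and where a whole thing is asked for, a point or a joint stands for the part that bears it (a point fixed in the world has none). Each returns a list of dicts, best first, with "conf" (0 to 1); they miss things now and then, are a little off and sometimes report something else, mostly with a low value. They report only what shows in the picture. A call takes as long as a camera call.
- look_for(query, camera): "centre" ([x, y, z] in mm, in the coordinates of the camera as it stood for that picture, good to about 4 mm: the middle of the surface that is visible of it).
The state is a dict: "time": time; "joints": joint angles; "dq": joint speeds; "effort": joint torques, N m; "ee_pos": TCP position; "ee_rot": TCP orientation; "force": force on the tool from outside, world axes, zero at the start; "torque": the same for the moment, N m; "width": opening from 0.0 (shut) to 1.0 (fully open).
Only numpy, scipy, OpenCV 4.12 (cv2) and the standard library are available. Lean on these libraries where they do the work, as an engineer would, in place of code of your own. Each camera call takes 0.05 s, during which the arm holds its last target. There are 200 camera calls.

## Working session

There is one attempt and no reset: what is moved stays moved. The work goes in short steps, Python scripts to look and compute and a shell command to move; the robot and the scene stay as the last step left them, time stands still between calls to the robot, and variables do not carry over. Pictures are saved under pics/ and viewed, about 8 in all and at most 12, crops included, and the job is handed in when it is done.

```bash
mkdir -p pics; cat > h.py <<'E'
from workcell import *
import numpy as np, cv2
def cam(n):
    s=observe(); c=read_camera(n)
    K=np.array([[c["fx"],0,c["cx"]],[0,c["fy"],c["cy"]],[0,0,1.]])
    if n=="wrist":
        T=np.eye(4);T[:3,:3]=np.array(s["ee_rot"]);T[:3,3]=s["ee_pos"]; T=T@np.array(c["hand_eye"])
    else:
        R=cv2.Rodrigues(np.array(c["rvec"],float))[0];T=np.eye(4);T[:3,:3]=R.T;T[:3,3]=-R.T@np.array(c["tvec"],float).ravel()
    return c["img"],K,T
def proj(P,K,T):
    p=(np.atleast_2d(P)-T[:3,3])@T[:3,:3]; return (p@K.T)[:,:2]/p[:,2:]
def ray(px,K,T,z):
    d=T[:3,:3]@np.linalg.solve(K,np.array([*px,1.])); return T[:3,3]+d*(z-T[2,3])/d[2]
E
python3 - <<'E'
from h import *
np.set_printoptions(precision=1,suppress=True)
s=observe();print(s["time"],np.array(s["ee_rot"]))
ims=[]
for n in ["scene","side","wrist"]:
    im,K,T=cam(n); cv2.imwrite(f"pics/{n}0.png",im)
    print(n,T[:3,3],T[:3,2])
    for q in ["power_box","flap_hinge","flap","flap_press","glue_bottle","pine_block","tape_measure"]:
        for r in look_for(q,n)[:2]: print(q,round(r["conf"],2),T[:3,:3]@np.array(r["centre"])+T[:3,3])
E
```

```text
0.0 [[-0.  1.  0.]
 [-0.  0. -1.]
 [-1. -0.  0.]]
scene [1342.7 -270.5  714.5] [-0.7  0.3 -0.6]
power_box 0.86 [647.3  75.3  89.4]
flap_hinge 0.86 [646.9  78.5  87.3]
flap_hinge 0.31 [520.8 258.5  36.9]
flap 0.79 [612.8 107.3 115.6]
flap_press 0.77 [610.8 105.4 119.8]
glue_bottle 0.75 [626.8 -84.9  74.2]
pine_block 0.74 [517.9 255.7  34.1]
tape_measure 0.8 [641.1 268.4  43.2]
side [ 293.5 -586.   636.6] [ 0.3  0.7 -0.6]
power_box 0.82 [562.2  61.   90.5]
flap_hinge 0.71 [563.1  58.9  90. ]
flap 0.75 [589.8  97.7 113.2]
flap 0.28 [618.4 265.3  55. ]
flap_press 0.97 [590.   93.4 118.7]
glue_bottle 0.82 [593.4 -92.2  79.1]
pine_block 0.94 [492.7 250.1  29.6]
tape_measure 0.89 [615.1 264.4  55.7]
wrist [725.8  79.4 373.5] [-0.  -0.3 -1. ]
power_box 0.62 [609.3  84.8  90.3]
flap_hinge 0.65 [609.3  83.9  91.9]
flap_hinge 0.48 [590.  102.9 114.7]
flap 0.66 [591.6 104.9 116.8]
flap_press 0.76 [587.3 101.3 112.3]
flap_press 0.46 [610.8  83.   92. ]
glue_bottle 0.64 [616.  -59.4  85.4]
```

View pics/scene0.png

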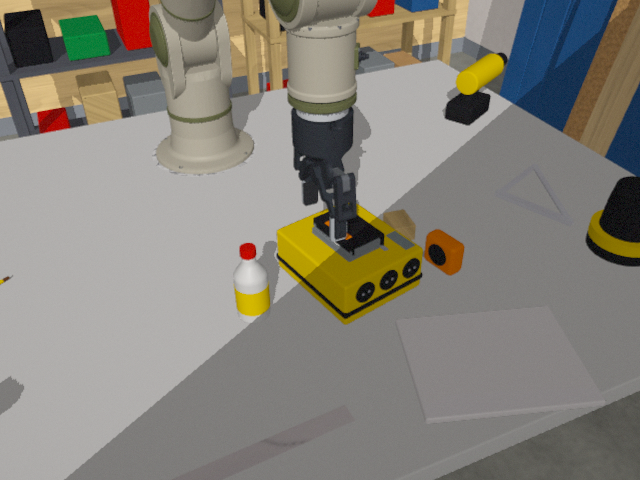

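View pics/wrist0.png

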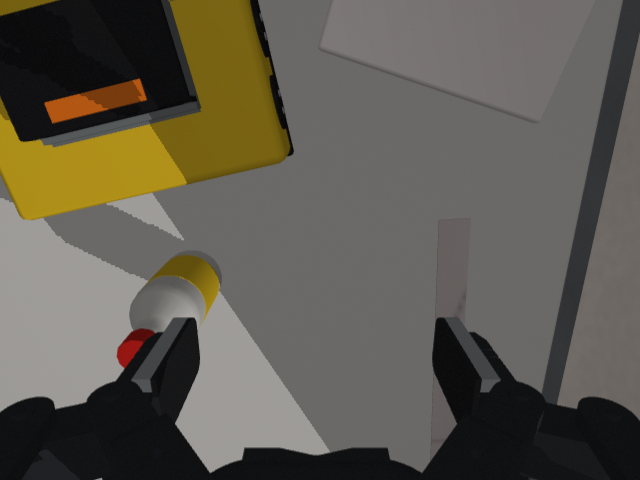

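The scene shows the box near the middle, the glue bottle on its -y side, and the tape and pine block behind it. In the wrist picture the orange strip is centred at (97,101) with ends at (46,110) and (145,90). The deck's front edge runs from about (30,218) to (290,155), so the hinge is on world +y and the box is turned slightly anticlockwise.

```bash
cat > m.py <<'E'
from h import *
np.set_printoptions(precision=1,suppress=True)
im,K,T=cam("wrist")
hsv=cv2.cvtColor(im,cv2.COLOR_BGR2HSV)
m=cv2.inRange(hsv,(5,180,100),(18,255,255)); n,l,st,ce=cv2.connectedComponentsWithStats(m)
i=1+np.argmax(st[1:,4]); pts=np.argwhere(l==i)[:,::-1].astype(np.float32)
b=cv2.boxPoints(cv2.minAreaRect(pts)); print(ce[i],st[i])
W=[ray(p,K,T,117) for p in b]
for w in W: print(w)
print("centre",ray(ce[i],K,T,117), "sides",[round(float(np.linalg.norm(W[k]-W[k-1])),1) for k in range(4)])
for k in (0,1):
    d=W[k+1]-W[k]; print("yaw",np.arctan2(d[1],d[0]))
for p in [(30,218),(290,155)]: print("deck",p,ray(p,K,T,90))
for p in [(199,107),(20,140)]: print("wall/flap",p,ray(p,K,T,108))
E
python3 m.py
```

```text
[ 95.  100.7] [  45   79  102   44 2161]
[563.8  82.3 117. ]
[623.2  95.7 117. ]
[624.8  83.6 117. ]
[564.5  69.8 117. ]
centre [594.3  83.  117. ] sides [12.6, 60.9, 12.2, 61.9]
yaw 0.22199333443096028
yaw -1.4360672775055907
deck (30, 218) [520.3   3.7  90. ]
deck (290, 155) [708.   48.3  90. ]
wall/flap (199, 107) [653.4  79.5 108. ]
wall/flap (20, 140) [538.1  59.6 108. ]
```

View pics/side0.png

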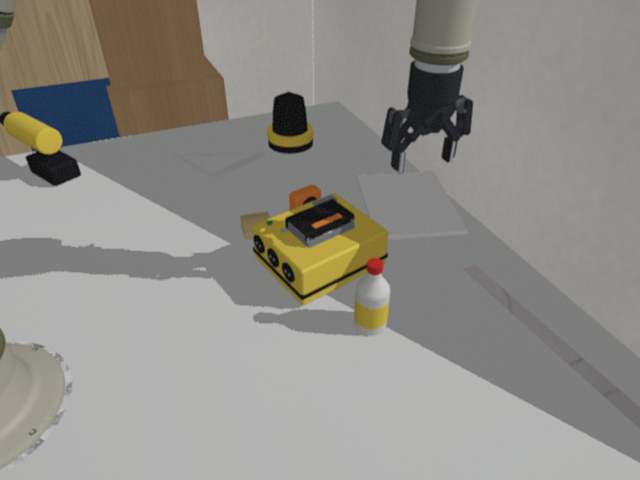

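The strip measures 61 x 12 mm at the right height, and its yaw of about 0.225 agrees with the deck edge (0.233). The press point is near (594, 83) and the box origin near (589.5, 104.5). I'll go above the press point with the jaws shut and turned to the box.

```bash
python3 -m pendant '[[[0,0,-2.6,-1.66,0,0,0],[0,0,-2.6,-1.66,0,0,0],[0,0,-2.6,-1.66,0,0,0],[0,0,-2.6,-1.66,0,0,0],[0,0,-2.6,-1.66,0,0,0],[0,0,0,0,-0.112,0,0],[0,0,0,0,-0.112,0,0],[0,2.5,0,0,0,0,0],[0,2.5,0,0,0,0,0],[0,1.5,0,0,0,0,0],[0,0,0,0,0,0,0]]]'
cat > s.py <<'E'
from h import *
np.set_printoptions(precision=3,suppress=True)
s=observe();R=np.array(s["ee_rot"]);p=np.array(s["ee_pos"])
o=np.array([589.4,104.5,0]);y=0.225;B=np.array([[np.cos(y),-np.sin(y),0],[np.sin(y),np.cos(y),0],[0,0,1]])
print("t",s["time"],"tcp",p,"box",B.T@(p-o),"tool yaw",np.arctan2(R[1,1],R[0,1]),"down",R[:,0],"F",np.array(s["force"]),s["width"])
E
python3 s.py; python3 m.py; python3 -c "
from h import *
im,K,T=cam('wrist');cv2.imwrite('pics/w1.png',im)"
```

```text
time: 2.35
ee_pos: [591.0, 86.6, 180.0]
ee_rot: [[0.006, 0.973, 0.232], [0.001, 0.232, -0.973], [-1.0, 0.006, 0.001]]
force: [-0.6, 0.3, 0.4]
width: 0.001
t 2.35 tcp [590.964  86.55  179.962] box [ -2.48  -17.846 179.962] tool yaw 0.23426714265044576 down [ 0.006  0.001 -1.   ] F [-0.557  0.319  0.399] 0.0014749134028399628
[318.8 280.1] [ 260  269  119   24 2718]
[566.4  70.  117. ]
[564.1  82.4 117. ]
[622.2  95.5 117. ]
[625.6  83.3 117. ]
centre [594.4  82.8 117. ] sides [60.7, 12.7, 59.6, 12.7]
yaw 1.753530101990445
yaw 0.2216848088500744
deck (30, 218) [434.   70.9  90. ]
deck (290, 155) [566.  137.5  90. ]
wall/flap (199, 107) [520.6 151.3 108. ]
wall/flap (20, 140) [440.  116.7 108. ]
```

View pics/w1.png

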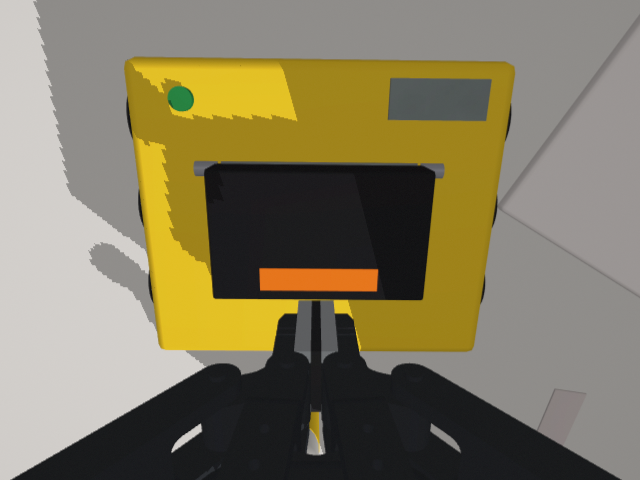

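This view confirms the first fit: the strip is at (319,280), square to the image, and the hinge is above it. Next I line up, come down and press until the force rises.

```bash
python3 -m pendant '[[[0,1.5,0.25,0.42,0,0,0],[0,1.5,0,0,0,0,0],[0,1.4,0,0,0,0,0],[0,0.3,0,0,0,0,0],[0,0.3,0,0,0,0,0],[0,0,0,0,0,0,0]]]'; python3 s.py
```

```text
time: 3.05
ee_pos: [599.6, 82.4, 132.7]
ee_rot: [[0.016, 0.973, 0.231], [0.002, 0.231, -0.973], [-1.0, 0.016, 0.001]]
force: [-0.3, 1.0, 0.7]
width: -0.003
t 3.05 tcp [599.614  82.392 132.699] box [  5.025 -23.829 132.699] tool yaw 0.23297429699240904 down [ 0.016  0.002 -1.   ] F [-0.292  0.958  0.675] -0.0030603499894152507
```

```bash
python3 -m pendant '[[[0,0.25,-0.2,0,0,0,0],[0,0.25,-0.1,0,0,0,0],[0,0.2,0,0,0,0,0]]]'; python3 -m pendant '[[[0,0.2,0,0,0,0,0],[0,0.2,0,0,0,0,0]]]'
```

```text
time: 3.35
ee_pos: [598.7, 80.7, 127.6]
ee_rot: [[0.021, 0.973, 0.23], [0.002, 0.23, -0.973], [-1.0, 0.021, 0.003]]
force: [-0.9, -3.6, 5.5]
width: 0.002
time: 3.55
ee_pos: [598.9, 80.4, 126.6]
ee_rot: [[0.023, 0.973, 0.229], [0.002, 0.229, -0.973], [-1.0, 0.022, 0.003]]
force: [-7.3, -2.2, 29.5]
width: 0.004
```

It is on its stop, at about 29 N. Release upward, wait, and look.

```bash
python3 -m pendant '[[[0,-2,0,0,0,0,0],[0,-4,0,0.3,0,0,0],[0,-4,0,0,0,0,0],[0,0,0,0,0,0,0.01],[0,0,0,0,0,0,0.01],[0,0,0,0,0,0,0],[0,0,0,0,0,0,0],[0,0,0,0,0,0,0]]]'; python3 s.py; python3 -c "
from h import *
im,K,T=cam('wrist');im2,_,_=cam('side');cv2.imwrite('pics/w2.png',np.hstack([cv2.resize(im,(400,300)),cv2.resize(im2[150:350,200:467],(400,300))]))
r=look_for('reset_top','wrist');print([(x['conf'],T[:3,:3]@np.array(x['centre'])+T[:3,3]) for x in r])"
```

```text
time: 4.35
ee_pos: [594.3, 78.8, 227.5]
ee_rot: [[0.037, 0.972, 0.231], [0.008, 0.231, -0.973], [-0.999, 0.038, 0.001]]
force: [-0.5, 0.7, -0.8]
width: -0.002
t 4.35 tcp [594.267  78.794 227.536] box [ -0.991 -26.144 227.536] tool yaw 0.23340035707274284 down [ 0.037  0.008 -0.999] F [-0.52   0.688 -0.758] -0.0016797888074747236
[(0.8, array([598.31599216,  84.40739881, 105.98758476]))]
```

View pics/w2.png

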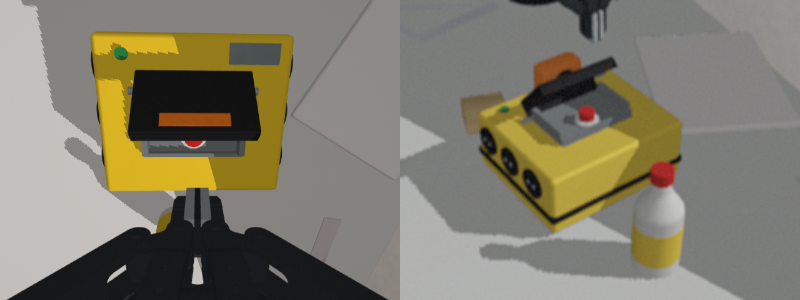

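The flap is open and the red button shows under it. Now down onto the button, aiming slightly on the -y side of its centre to keep clear of the flap edge. I also take out the small tilt.

```bash
python3 -m pendant '[[[0,0,0.1,-0.4,0,0,-0.037],[0,2.5,0,-0.3,0,0,0],[0,2.5,0,0,0,0,0],[0,2.5,0,0,0,0,0],[0,1.5,0,0,0,0,0],[0,0.5,0,0,0,0,0]]]'; python3 s.py
```

```text
time: 5.1
ee_pos: [595.1, 86.3, 129.2]
ee_rot: [[0.001, 0.973, 0.231], [-0.001, 0.231, -0.973], [-1.0, 0.001, 0.001]]
force: [-0.2, -0.1, -0.4]
width: -0.003
t 5.1 tcp [595.087  86.276 129.153] box [  1.478 -19.033 129.153] tool yaw 0.23309995146918872 down [ 0.001 -0.001 -1.   ] F [-0.226 -0.121 -0.42 ] -0.0029343434552745263
```

```bash
python3 -m pendant '[[[0,0.4,-0.2,-0.2,0,0,0],[0,0.4,0,-0.1,0,0,0],[0,0.3,0,0,0,0,0],[0,0.3,0,0,0,0,0]]]'; python3 s.py;python3 -m pendant '[[[0,0.3,0,0,0,0,0],[0,0.2,0,0,0,0,0],[0,0.2,0,0,0,0,0]]]'; python3 s.py
```

```text
time: 5.5
ee_pos: [592.4, 88.7, 115.4]
ee_rot: [[0.001, 0.973, 0.231], [-0.001, 0.231, -0.973], [-1.0, 0.001, 0.001]]
force: [-1.3, -1.1, 2.7]
width: 0.0
t 5.5 tcp [592.37   88.682 115.373] box [ -0.634 -16.082 115.373] tool yaw 0.23274495391077707 down [ 0.001 -0.001 -1.   ] F [-1.305 -1.109  2.75 ] 0.0004058709789311264
time: 5.8
ee_pos: [592.4, 88.7, 115.0]
ee_rot: [[0.004, 0.973, 0.23], [-0.001, 0.23, -0.973], [-1.0, 0.004, 0.002]]
force: [-4.9, -1.4, 16.9]
width: -0.0
t 5.8 tcp [592.421  88.687 115.   ] box [ -0.583 -16.089 115.   ] tool yaw 0.23218430662093473 down [ 0.004 -0.001 -1.   ] F [-4.91  -1.352 16.904] -0.0003487282007270957
```

The button stopped hard at tip height 101 mm, which is exactly the "in" height, at 17 N. Now up, over the flap, and down behind it.

```bash
python3 -m pendant '[[[0,-3,0,0.2,0,0,0],[0,-4,0,0,0,0,0],[0,-4,0,0,0,0,0],[0,-0.5,0,0,0,0,0],[0,0,0,-3,0,0,0],[0,0,0,-3,0,0,0],[0,0,0,-3,0,0,0],[0,0,0,0,0,0,0]]]'; python3 s.py; python3 -c "
from h import *
im,K,T=cam('scene');im2,_,_=cam('side');cv2.imwrite('pics/w3.png',np.hstack([cv2.resize(im[160:340,230:470],(400,300)),cv2.resize(im2[150:350,200:467],(400,300))]))"
```

```text
time: 6.6
ee_pos: [573.6, 176.9, 237.2]
ee_rot: [[0.014, 0.974, 0.227], [0.002, 0.227, -0.974], [-1.0, 0.014, 0.001]]
force: [-1.0, 0.1, -0.2]
width: 0.002
t 6.6 tcp [573.592 176.893 237.249] box [  0.742  74.096 237.249] tool yaw 0.22880093008674846 down [ 0.014  0.002 -1.   ] F [-0.979  0.077 -0.238] 0.0022841192221859535
```

View pics/w3.png

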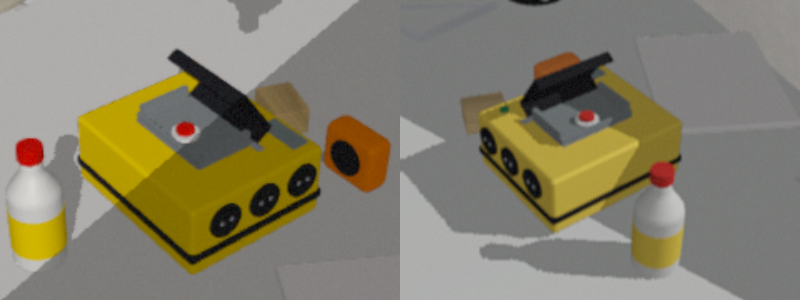

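The flap stands open with its outer face towards the hinge side, and the button sits lower than before. Next I come down behind it.

```bash
python3 -m pendant '[[[0,3,0,0,0,0,-0.014],[0,3,0,0.3,0,0,0],[0,1,0,1,0,0,0],[0,0,0,1,0,0,0],[0,0,0,0,0,0,0]]]'; python3 s.py
```

```text
time: 7.2
ee_pos: [582.9, 142.7, 166.2]
ee_rot: [[0.003, 0.976, 0.217], [-0.006, 0.217, -0.976], [-1.0, 0.001, 0.006]]
force: [1.0, -0.9, 0.5]
width: -0.002
t 7.2 tcp [582.854 142.699 166.2  ] box [  2.142  38.697 166.2  ] tool yaw 0.21864698223063947 down [ 0.003 -0.006 -1.   ] F [ 1.001 -0.855  0.466] -0.002251494321316395
```

```bash
python3 -m pendant '[[[0,0.3,-0.1,0.5,0,0,0],[0,0.1,-0.1,0.5,0,0,0],[0,0.15,0,0.5,0,0,0],[0,0.2,0,0.5,0,0,0],[0,0.25,0,0.5,0,0,0]]]'; python3 s.py
```

```text
time: 7.7
ee_pos: [588.0, 116.9, 159.6]
ee_rot: [[0.008, 0.976, 0.217], [-0.003, 0.217, -0.976], [-1.0, 0.007, 0.004]]
force: [-0.8, 1.2, 1.2]
width: -0.0
t 7.7 tcp [587.957 116.919 159.627] box [  1.364  12.428 159.627] tool yaw 0.21843402290038558 down [ 0.008 -0.003 -1.   ] F [-0.763  1.203  1.233] -0.00025842236368408655
```

```bash
python3 -m pendant '[[[0,0.4,0,0.2,0,0,0],[0,0.4,0,0.3,0,0,0],[0,0.4,0,0.3,0,0,0],[0,0.4,0,0.3,0,0,0]]]'; python3 s.py
```

```text
time: 8.1
ee_pos: [592.2, 103.5, 143.9]
ee_rot: [[0.011, 0.976, 0.216], [-0.004, 0.216, -0.976], [-1.0, 0.01, 0.006]]
force: [-0.8, -2.5, 5.4]
width: -0.0
t 8.1 tcp [592.194 103.53  143.929] box [  2.507  -1.569 143.929] tool yaw 0.21732022780010368 down [ 0.011 -0.004 -1.   ] F [-0.831 -2.463  5.371] -4.8223237408487965e-05
```

```bash
python3 -m pendant '[[[0,0.35,0,0.35,0,0,0],[0,0.35,0,0.35,0,0,0],[0,0.35,0,0.3,0,0,0],[0,0.25,0,0.3,0,0,0]]]'; python3 s.py
```

```text
time: 8.5
ee_pos: [595.3, 90.7, 129.3]
ee_rot: [[0.011, 0.976, 0.216], [-0.003, 0.216, -0.976], [-1.0, 0.01, 0.005]]
force: [-0.7, 2.7, 4.4]
width: -0.002
t 8.5 tcp [595.262  90.682 129.267] box [  2.631 -14.777 129.267] tool yaw 0.21823502020087976 down [ 0.011 -0.003 -1.   ] F [-0.715  2.685  4.407] -0.0016770157753656647
```

```bash
python3 -m pendant '[[[0,0.25,0,0.15,0,0,0],[0,0.2,0,0,0,0,0],[0,0.2,0,0,0,0,0]]]'; python3 s.py
```

```text
time: 8.8
ee_pos: [595.7, 89.8, 127.4]
ee_rot: [[0.012, 0.976, 0.217], [-0.002, 0.217, -0.976], [-1.0, 0.012, 0.005]]
force: [-9.3, -0.5, 29.2]
width: -0.001
t 8.8 tcp [595.746  89.797 127.393] box [  2.906 -15.748 127.393] tool yaw 0.21840145011449916 down [ 0.012 -0.002 -1.   ] F [-9.336 -0.484 29.171] -0.0007200019008645365
```

It is on the stop at 29 N. Let go straight up, then check.

```bash
python3 -m pendant '[[[0,-1,0,0,0,0,0],[0,-2,0,0,0,0,0],[0,-4,0,0,0,0,0],[0,-3,0,0,0,0,0],[0,0,0,0,0,0,0],[0,0,0,0,0,0,0],[0,0,0,0,0,0,0],[0,0,0,0,0,0,0],[0,0,0,0,0,0,0],[0,0,0,0,0,0,0],[0,0,0,0,0,0,0],[0,0,0,0,0,0,0]]]'; python3 m.py | sed -n '1p;/centre/p'; python3 -c "
from h import *
im,K,T=cam('scene');im2,_,_=cam('side');cv2.imwrite('pics/w4.png',np.hstack([cv2.resize(im[160:340,230:470],(400,300)),cv2.resize(im2[150:350,200:467],(400,300))]))"
```

```text
time: 10.0
ee_pos: [592.5, 86.9, 226.1]
ee_rot: [[0.005, 0.976, 0.216], [-0.006, 0.216, -0.976], [-1.0, 0.003, 0.007]]
force: [0.2, 0.2, 0.0]
width: -0.003
[316.1 248.8] [ 267  239   98   20 1882]
centre [594.6  82.9 117. ] sides [12.4, 59.3, 12.4, 60.2]
```

View pics/w4.png

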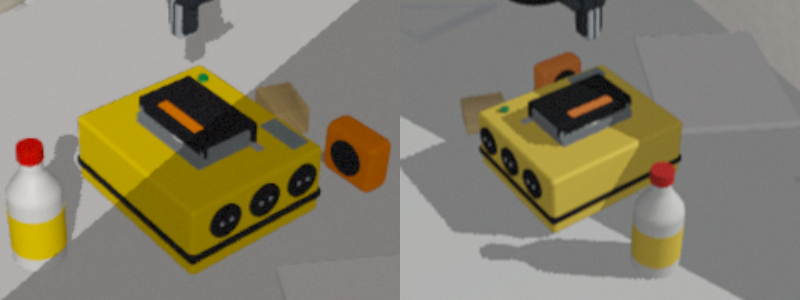

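The flap is shut and level. At z = 117 the strip measures (594.6, 82.9), where it was before the job, more than 1 s after release. The bystanders are where they stood and the arm is clear, so I'm handing in.

```bash
python3 -c "
from h import *
print(close_job())"
```

```text
the job is handed in; nothing more can be done
None
```

The job is done and handed in at about 10 s on the robot's clock (limit 48 s); no verdict came back.

- **Opening the flap:** I pressed its free edge onto the stop (about 29 N) and let go. It sprang open, and the pictures showed it.
- **Reset button:** I pushed it in until it stopped hard, with the fingertips 101 mm above the table (11 mm above the deck) at 17 N. That is its fully-in height. The button is now under the flap, so nothing has checked it since the picture taken with the flap still open.
- **Closing the flap:** I pushed it over from the hinge side, followed the arc down onto its stop (29 N) and let go.

**Last checks:** about 1 s after release the flap was still shut and level. Its orange strip measured within 0.3 mm of where it was before the job. In the last pictures the glue bottle, pine block and tape measure looked unmoved, and the wrist force was about 0 with the arm well clear. No check failed or disagreed. The flap angle and button travel can't be read directly, so I judged them from heights, forces and pictures.

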